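# Moisture check of a carved panel

## Task

Check the carved panel with the moisture meter: draw the meter up out of its wooden holder, first prove it on the grey reference block by pressing its sprung foot down on the block's top for about a second with the meter upright, then press the foot on the sloping carved panel inside the pencilled ring with the meter square to the panel's face. Each time push gently, so that the foot goes about half way in and never hits its stop hard. Finish while holding: the program ends with the gripper still holding the meter pressed in the ring like that, and with the tools and wood lying about on the bench left where they are.

Things in the scene. Friction and masses are not known exactly. Their poses are not given: they have to be found in the camera images.
- meter_grip (a point): where to grip the moisture meter, a black plastic case 34 (x) x 30 (y) x 80 mm tall (z) with a small display on its -x side; the point is on its centre line, 30 mm below the case's top, 50 mm above its underside, 70 mm above the tip of the relaxed foot. About 165 g. It stands upright in the holder, its lower 15 mm in the pocket, 65 mm free above the rim
- meter: the same meter as a body; origin at the tip of the relaxed foot, z along the case away from the foot. The foot is a 12 mm round steel pin sticking 20 mm out of the case's underside on the centre line; in the holder it hangs free
- foot_tip (a point): centre of the foot's flat end face, moving with the foot
- foot (a joint): how far the meter's sprung foot is pushed in, m: 0 relaxed, 0.010 at its stop; it takes about 0.9 N to start moving and 0.45 N more per mm (3.2 N half way, 5.4 N at the stop)
- holder: dark wooden block with a pocket, fixed to the bench, 74 x 70 x 45 mm; origin under its centre, same yaw as the meter in it. The pocket is 15 mm deep with 2 mm play each side, its ledge 30 mm above the bench
- ref_top (a point): centre of the top face of the reference block, a grey plastic block 60 x 60 x 25 mm fixed to the bench with a small circle on its level top; z up
- refblock: the reference block itself; origin under its centre
- panel: sloping plywood stand with a light wooden carved panel, fixed; footprint 230 x 310 mm (x, y), origin on the bench under the face's centre, which is 85 mm up. The face, 200 mm up the slope x 280 mm wide, slopes 0.35 rad, low edge to its -x (robot side), high edge 120 mm up at +x. Carving up to 10 mm proud runs round the border; the middle 100 x 220 mm is flat
- mark (a point): centre of the pencilled ring (32 mm across, with a cross through it) on the panel's flat middle, at the height of the face; its z axis is the outward normal of the face (tilted 0.35 rad from vertical), its x axis points up the slope
- gouge_a: bystander: carving gouge lying flat, wooden handle 120 x 26 x 29 mm, steel blade 100 mm long pointing along its own +x; origin under the handle's centre
- gouge_b: bystander: second gouge lying flat, handle 130 x 26 x 29 mm, blade 90 mm; origin under the handle's centre
- mallet: bystander: round wooden carver's mallet standing on its head, 92 mm wide, 240 mm tall; origin under its centre
- waxtin: bystander: low round tin with a white lid, 72 mm wide, 45 mm tall; origin under its centre
- brush: bystander: bench brush lying bristles down, about 205 x 45 x 36 mm along its own x; origin under the bristle block's centre, 55 mm from the rear end
- offcut: bystander: wooden offcut 60 x 90 x 30 mm with a carved boss on top; origin under its centre
- knob: bystander: small turned wooden knob standing on its foot, 52 mm wide, 42 mm tall; origin under its centre
Mind the look-alikes: they are no part of the job. Of the things that look like the holder, the smallest one is meant. Of the things shaped like the meter, the black one is meant.

How it is judged:
By the outcome, as a careful person would: the job done as asked, in the order asked, and still so for the second after the job is handed in, while the arm keeps its last pose, push and grip.
It also fails if it takes over 54 s, if anything falls off the work surface, if the arm or the gripper's body presses on something with over 40 N, if the wrist force passes 120 N, or if a joint passes its speed limit or range.

## Robot

A 7-joint arm with a two-finger parallel gripper is mounted at the origin on the work surface. World frame = base frame: x ahead of the robot, y to its left, z up, the work surface at z = 0. Lengths are in m, angles in rad, forces in N, time in s.
With the tool pointing down it reaches from about 0.4 to 0.875 m from the base axis. Payload 4.4 kg.
Tool frame: the origin (TCP) lies midway between the tips of the shut fingers; the grasp point (between the pads) lies 19 mm behind it (grip_depth is the distance from the TCP to the grasp point, in m); z points along the fingers, y is the line along which they close (so a half turn about z gives the same grasp; the last joint's range is limited). The gripper opens to 85 mm and grips with 20 to 120 N. Pads are 22 mm wide; open, the fingers measure 114 mm over their backs; the gripper's body (76 mm by 85 mm) begins 54 mm behind the grasp point. The pads swing forward as they close: fully open they stand 13 mm farther back than shut.
Start: joints at [1.236, 0.628, 0.038, 1.517, -0.027, 0.996, -0.02], TCP at [0.173, -0.627, 0.231] pointing down, gripper open.
Joint ranges: [-3.06, 3.06], [-0.37, 2.12], [-1.25, 1.32], [0.18, 2.47], [-1.1, 4.24], [0.23, 1.98], [-2.94, 2.94]. Speed limits (rad/s): [2.57, 2.57, 3.14, 3.14, 3.14, 3.14, 3.14].

## Interface

Orientations are given as a unit quaternion [w, x, y, z].
In Python, from cell import * gives the robot as it stands. Calls block until the motion is done:
- goto(position, orientation): joint-space move of the TCP to a pose.
- move_straight(position, rotation=None, speed=0.15, f_stop=None): straight line of the TCP; rotation=None keeps the orientation; speed is the mean speed in m/s. With f_stop (N) it stops when the force on the tool has changed by that much, and returns True; else False.
- movej(angles): joint-space move.
- set_gripper(opening, newtons=None): opening from 0.0 (shut) to 1.0 (fully open); newtons is the grip in N (None keeps the last); returns when the fingers have stopped.
- pause(seconds).
- solve_ik(position, orientation): joint angles nearest the present ones, or None.
- get_obs(): the state.
- get_image(name): name is "scene" or "top" or "wrist"; returns the picture (480x640x3 uint8, red, green, blue); there is no depth.
- calibration(name): a dict with "mtx" (3x3 intrinsics, pixels), "eye" and "orientation" of the camera in the world. Camera axes: x right, y up, looking along -z (the intrinsics and any distortion apply to the point x, -y, -z); pixel columns grow to the right and rows downward; lengths in m; the calibration is good to about 2 mm. A picture is of the moment at which its call begins: read the wrist's pose just before it. calibration takes no time and is no camera call; for the wrist camera it gives the pose at the moment of the call.
A pose or a line that the arm cannot do raises Unreachable and nothing moves.
- hand_in(): hands the job in; it is judged then, once.
Trained networks look in the newest picture that a camera, given by its name, has taken for a name from the list of things; names that differ only in an ending like _2 or _b are one class to them, and where a whole thing is asked for, a point or a joint stands for the part that bears it (a point fixed in the world has none). Each returns a list of dicts, best first, with "confidence" (0 to 1); they miss things now and then, are a little off and sometimes report something else, mostly with a low value. They report only what shows in the picture. A call takes as long as a camera call. They do not tell look-alikes from the thing itself.
- search_frame(camera, thing): "location" ([x, y, z] in m, in world coordinates, good to about 4 mm: the middle of the surface that is visible of it).
The state is a dict: "time": time; "qpos": joint angles; "qvel": joint speeds; "tau": joint torques, N m; "tcp_pos": TCP position; "tool_rot": TCP orientation; "wrist_force": force on the tool from outside, world axes, zero at the start; "ft_torque": the same for the moment, N m; "finger_gap": opening from 0.0 (shut) to 1.0 (fully open); "grasp_force": force on a finger pad.
Only numpy, scipy, OpenCV 4.12 (cv2) and the standard library are available. Lean on these libraries where they do the work, as an engineer would, in place of code of your own. Each camera call takes 0.05 s, during which the arm holds its last target. There are 200 camera calls.

## Working session

There is one attempt and no reset: what is moved stays moved. The work goes in short steps, each a Python script; the robot and the scene stay as the last script left them, time stands still between calls to the robot, and variables do not carry over. Pictures are saved under pics/ and viewed, at most 10 in all, crops included, and the job is handed in when it is done.

```bash
mkdir -p pics; ls; cat > h.py <<'E'
from cell import *
import numpy as np, cv2
from scipy.spatial.transform import Rotation as R
def save(n,f,crop=None,s=1):
    im=get_image(n)
    if crop: a,b,c,d=crop; im=im[b:d,a:c]
    im=cv2.resize(im,None,fx=s,fy=s,interpolation=cv2.INTER_CUBIC)
    cv2.imwrite('pics/'+f,im[:,:,::-1])
def Rc(c):
    o=np.array(c["orientation"],float)
    return o if o.shape==(3,3) else R.from_quat(o,scalar_first=True).as_matrix()
def ray(c,uv):
    d=np.linalg.inv(c["mtx"])@[uv[0],uv[1],1]; d=Rc(c)@(d*[1,-1,-1]); return np.array(c["eye"]),d
def at_z(c,uv,z):
    e,d=ray(c,uv); return e+d*(z-e[2])/d[2]
def proj(c,p):
    q=(Rc(c).T@(np.array(p)-c["eye"]))*[1,-1,-1]; q=np.array(c["mtx"])@q; return q[:2]/q[2]
E
python3 - <<'E'
from h import *
for n in("scene","top"):
    c=calibration(n); print(c)
    save(n,n+'0.png')
    for t in("meter","holder","refblock","mark","panel","gouge_a","mallet","waxtin","brush","offcut","knob"):
        for d in search_frame(n,t):
            print(n,t,round(d["confidence"],2),np.round(d["location"],3),proj(c,d["location"]).round())
print(get_obs())
E
```

```text
pics
{'mtx': array([[435.05778514,   0.        , 309.2634647 ],
       [  0.        , 435.05778514, 238.8930382 ],
       [  0.        ,   0.        ,   1.        ]]), 'eye': array([ 0.96084388, -0.47221188,  0.94031401]), 'orientation': array([0.87278693, 0.26515622, 0.11990358, 0.39186514])}
scene meter 0.73 [0.618 0.209 0.087] [421. 194.]
scene meter 0.57 [0.635 0.116 0.082] [401. 219.]
scene holder 0.86 [0.636 0.2   0.044] [420. 210.]
scene holder 0.66 [0.32  0.21  0.049] [339. 143.]
scene holder 0.64 [0.728 0.366 0.051] [489. 196.]
scene holder 0.55 [ 0.383 -0.525  0.031] [121. 318.]
scene refblock 0.89 [0.453 0.243 0.024] [379. 169.]
scene mark 0.49 [0.452 0.246 0.025] [380. 168.]
scene panel 0.9 [ 0.617 -0.199  0.094] [299. 288.]
scene gouge_a 0.96 [0.74  0.119 0.026] [430. 258.]
scene gouge_a 0.76 [0.536 0.054 0.024] [353. 222.]
scene mallet 0.68 [ 0.543 -0.532  0.121] [142. 359.]
scene waxtin 0.8 [0.581 0.344 0.044] [439. 171.]
scene brush 0.61 [0.393 0.354 0.036] [391. 136.]
scene offcut 0.66 [ 0.382 -0.527  0.031] [121. 318.]
scene knob 0.82 [0.418 0.038 0.038] [318. 195.]
[... 1104 characters left out ...]
9,  0.62839164,  0.03849624,  1.51743339, -0.0269962 ,
        0.99629374, -0.01999831]), 'qvel': array([-3.74748094e-04,  1.66904276e-04,  1.59108202e-03, -7.95156118e-04,
        2.40998645e-05,  1.52534035e-03,  9.64517967e-04]), 'tau': array([-5.33596649e-04, -5.63275301e+01,  1.22575287e+00, -1.93781412e+01,
        1.09374215e-02,  1.40731565e-03, -3.02765591e-05]), 'tcp_pos': array([ 0.17264616, -0.62665051,  0.23130807]), 'tool_rot': array([-6.63692766e-06,  9.90983537e-01,  1.33983689e-01,  1.67974790e-05]), 'wrist_force': array([ 0.46720712,  0.34331631, -0.29237733]), 'ft_torque': array([-0.00281817,  0.02739326,  0.00497397]), 'grasp_force': 0.0, 'finger_gap': 1.0029588819275783}
```

View pics/top0.png

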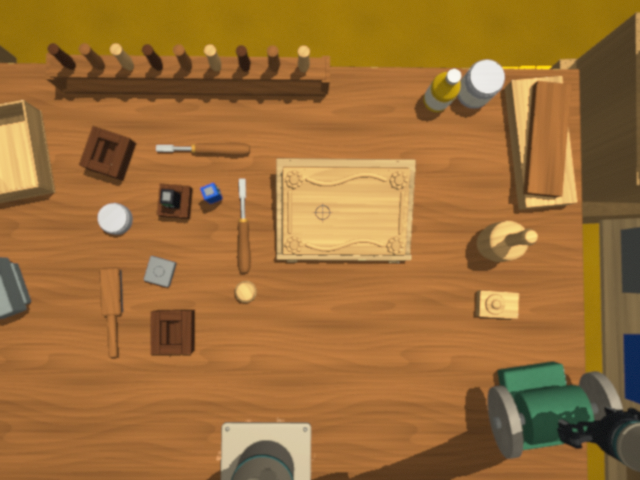

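View pics/scene0.png

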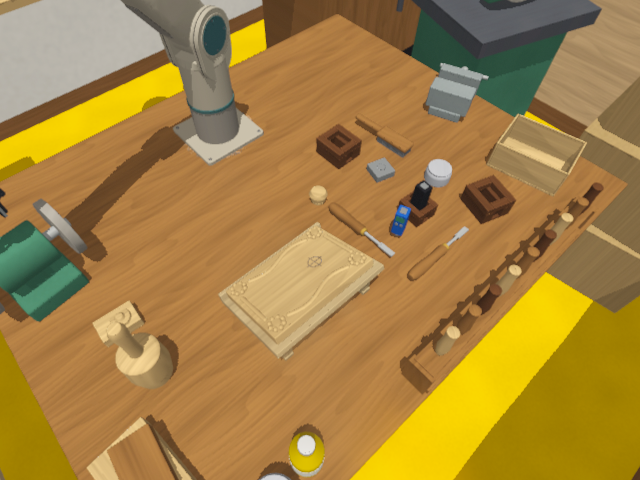

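The top view shows the candidates. Meter-shaped: black at (170,197), standing in the small holder, and blue at (210,193) on the bench. Holder-shaped: (174,203) is the smallest, against the larger (107,154) and (172,332). I choose the black meter in the (174,203) holder. The ring is at top (323,212) and scene (315,262), and the reference block is at top (160,271). Next I lift clear of the mallet and take a close look.

```bash
cat >> h.py <<'E'
def quat(psi,tilt=0):
    # tool x along yaw psi, z down, tilted so z leans toward +x by tilt
    m=R.from_euler('z',psi)*R.from_euler('y',-tilt)*R.from_matrix(np.diag([1,-1,-1.]))
    return m.as_quat(scalar_first=True)
def tri(u1,u2):
    (a,d),(b,e)=ray(calibration("top"),u1),ray(calibration("scene"),u2)
    s=np.linalg.lstsq(np.stack([d,-e],1),b-a,rcond=None)[0]
    p,q=a+s[0]*d,b+s[1]*e; return (p+q)/2,np.linalg.norm(p-q)
E
python3 - <<'E'
from h import *
t=calibration("top")
print("mark",tri((323,212),(315,262)))
print("ref",tri((160,271),(381,169)))
for z,uv in((.12,(277,159)),(.12,(415,160)),(.05,(277,261)),(.05,(411,261)),(.11,(170,197)),(.045,(174,203)),(.025,(160,271))): print(uv,at_z(t,uv,z).round(3))
o=get_obs(); p=o["tcp_pos"]
move_straight([p[0],p[1],.36],speed=.3)
goto([.50,.20,.33],quat(0))
o=get_obs(); print(o["time"],o["tcp_pos"],o["qpos"])
c=calibration("wrist"); print(c)
save("wrist","w1.png")
for th in("meter","holder","refblock","mark"):
    for d in search_frame("wrist",th): print(th,round(d["confidence"],2),np.round(d["location"],3),proj(c,d["location"]).round())
E
```

```text
mark (array([ 0.58482712, -0.12544241,  0.081961  ]), np.float64(0.004710873318422338))
ref (array([0.450948  , 0.25173533, 0.01417692]), np.float64(0.003898637442861233))
(277, 159) [ 0.695 -0.025  0.12 ]
(415, 160) [ 0.695 -0.327  0.12 ]
(277, 261) [ 0.474 -0.024  0.05 ]
(411, 261) [ 0.476 -0.33   0.05 ]
(170, 197) [0.611 0.209 0.11 ]
(174, 203) [0.606 0.214 0.045]
(160, 271) [0.45  0.248 0.025]
4.8917 [0.50040603 0.19923229 0.32988821] [ 0.09740267  0.45496928 -0.79094202  1.67633069  0.34849296  1.1574681
 -2.35712618]
{'mtx': array([[339.45702025,   0.        , 314.62956522],
       [  0.        , 339.45702025, 239.65609352],
       [  0.        ,   0.        ,   1.        ]]), 'eye': array([0.57195152, 0.20043562, 0.47322611]), 'orientation': array([-0.69909205,  0.10025559, -0.10016014,  0.70084739])}
meter 0.62 [0.615 0.219 0.11 ] [295.  95.]
meter 0.57 [0.627 0.136 0.099] [378.  83.]
holder 0.76 [0.612 0.208 0.045] [308. 105.]
holder 0.76 [0.694 0.374 0.056] [153.  22.]
holder 0.67 [0.321 0.218 0.061] [302. 331.]
refblock 0.93 [0.456 0.247 0.027] [280. 230.]
mark 0.78 [ 0.583 -0.125  0.084] [613. 129.]
```

View pics/w1.png

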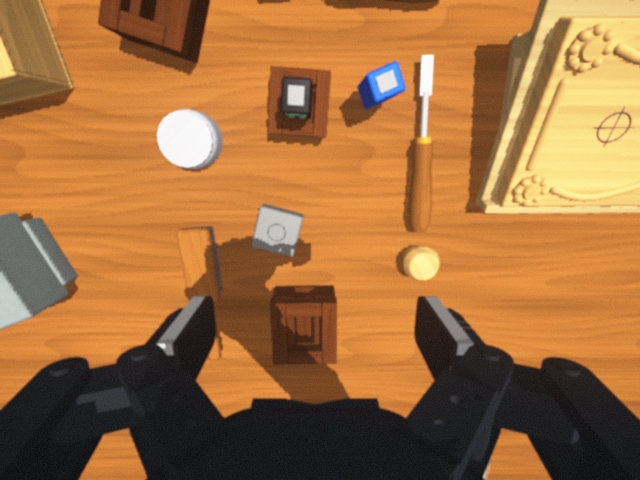

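The close view shows the black meter at (297,95), upright in the small holder. A blue look-alike stands 80 mm to its right at (382,83). The ring is at (613,127) and the reference block circle at (277,232). I move nearer and measure the meter and ring.

```bash
python3 - <<'E'
from h import *
c=calibration("wrist")
print("ref",at_z(c,(277,232),.025),"meter",at_z(c,(297,95),.11))
for uv in((271,67),(330,70),(268,136),(327,140)): print(at_z(c,uv,.045).round(4))
for psi in(0,np.pi):
    for p,t in(([.61,.21,.061],0),([.45,.25,.08],0),([.585-.06*.34,-.125,.084+.047],.35)):
        print(psi,p,None if (q:=solve_ik(p,quat(psi,t if psi==0 else -t))) is None else q.round(2))
move_straight([.565,.208,.25],speed=.25)
c=calibration("wrist"); print(get_obs()["time"]); print("expect",proj(c,[.611,.209,.11]))
save("wrist","w2.png",(200,80,480,290),2.8)
for d in search_frame("wrist","meter_grip"): print(np.round(d["location"],3),proj(c,d["location"]).round(),d["confidence"])
np.savez("c2.npz",**{k:c[k] for k in c})
E
```

```text
ref [0.45162241 0.25252705 0.025     ] meter [0.61494874 0.21832743 0.11      ]
[0.6524 0.2507 0.045 ]
[0.6492 0.1832 0.045 ]
[0.5769 0.2572 0.045 ]
[0.5722 0.1859 0.045 ]
0 [0.61, 0.21, 0.061] [-0.04  0.9  -0.59  1.65  0.65  0.8  -2.49]
0 [0.45, 0.25, 0.08] [-0.21  0.73 -0.54  2.01  0.66  0.58 -2.78]
0 [0.5646, -0.125, 0.131] [ 0.57  0.62 -0.52  2.13  1.16  0.25 -2.49]
3.141592653589793 [0.61, 0.21, 0.061] [ 0.22  1.17 -1.22  1.64  1.16  1.22  0.3 ]
3.141592653589793 [0.45, 0.25, 0.08] [ 0.14  1.03 -1.23  2.    1.16  1.08 -0.09]
3.141592653589793 [0.5646, -0.125, 0.131] [ 0.86  0.78 -1.01  2.12  1.41  0.6   0.45]
5.7083
expect [315.87759783 171.74182101]
[0.635 0.132 0.1  ] [409. 142.] 0.84
[0.619 0.217 0.11 ] [306. 161.] 0.71
```

View pics/w2.png

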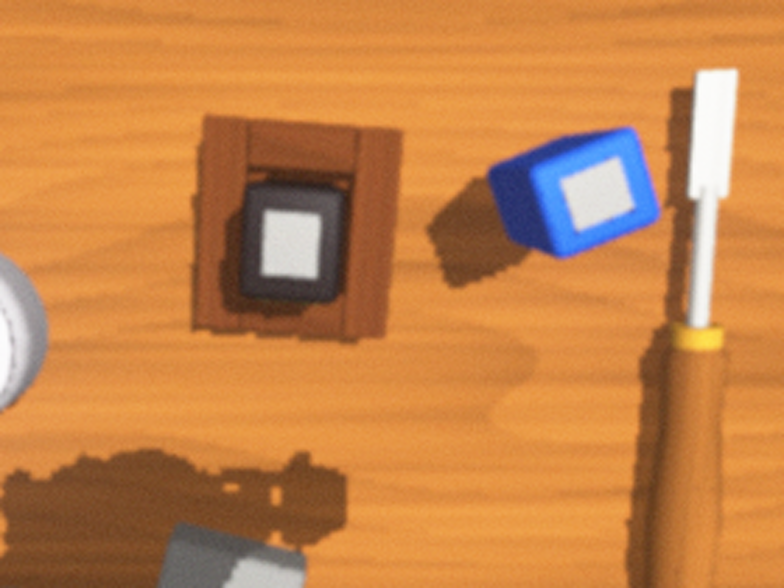

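```bash
python3 - <<'E'
from h import *
c=dict(np.load("c2.npz")); f=lambda u,v:(u/2.8+200,v/2.8+80)
H=[at_z(c,f(*p),.045) for p in((206,116),(402,130),(385,340),(193,330))]
print("eye",c["eye"],np.round(H,4),"centre",np.mean(H,0))
for a,b in((0,1),(3,2),(3,0),(2,1)):
    v=H[b]-H[a]; print(np.linalg.norm(v),np.degrees(np.arctan2(v[1],v[0])))
print("label",at_z(c,f(291,244),.11)); B=[at_z(c,f(*p),.025) for p in((560,255),(534,167),(632,128),(658,212))];print("blue",np.round(B,3))
print([at_z(c,f(*p),.11).round(4) for p in((246,184),(347,184),(340,300),(242,294))])
q=get_obs()["qpos"]; print(q.round(3))
movej([-.38,q[1]-.1,0,q[3],0,q[5],-1.9]); o=get_obs(); print(o["time"],o["tcp_pos"],R.from_quat(o["tool_rot"],scalar_first=True).as_matrix().round(2))
for p,t in(([.615,.215,.061],0),([.45,.25,.08],0),([.585-.06*.34,-.125,.084+.047],.35)):
        print(p,None if (q:=solve_ik(p,quat(-.05,t))) is None else q.round(2))
E
```

```text
eye [0.63600731 0.2098525  0.39353721] [[0.6534 0.2499 0.045 ]
 [0.6487 0.1818 0.045 ]
 [0.575  0.1864 0.045 ]
 [0.5787 0.2573 0.045 ]] centre [0.61395521 0.21885452 0.045     ]
0.06822545401490332 -93.89651416039383
0.07098614639157487 -93.02156121277137
0.0749960350941549 -5.637211103644192
0.07387897596700332 -3.528659868424403
label [0.61471174 0.21879046 0.11      ]
blue [[0.604 0.119 0.025]
 [0.636 0.131 0.025]
 [0.65  0.096 0.025]
 [0.62  0.083 0.025]]
[array([0.6316, 0.2316, 0.11  ]), array([0.6316, 0.2025, 0.11  ]), array([0.5984, 0.2044, 0.11  ]), array([0.6002, 0.2335, 0.11  ])]
[ 0.037  0.623 -0.725  1.622  0.456  1.071 -2.387]
6.5333 [0.54326851 0.18782666 0.26507489] [[ 1.    0.05 -0.07]
 [ 0.05 -1.   -0.03]
 [-0.07  0.02 -1.  ]]
[0.615, 0.215, 0.061] [-0.39  0.84  0.01  1.64 -0.02  0.67 -1.98]
[0.45, 0.25, 0.08] [-0.57  0.67  0.01  2.02 -0.01  0.45 -2.17]
[0.5646, -0.125, 0.131] [ 0.56  0.61 -0.52  2.14  1.21  0.27 -2.6 ]
```

Measured: meter centre (0.6145, 0.2188), agreeing with the holder centre, with yaw about -0.07. I grip with a half-turned wrist, which leaves the joints more room at the panel.

```bash
python3 - <<'E'
from h import *
Y=np.pi-.07; x,y=.6145,.2188
q=get_obs()["qpos"]; q[6]+=np.pi; movej(q)
set_gripper(.7,40)
goto([x,y,.15],quat(Y))
o=get_obs(); print(o["time"],o["tcp_pos"],o["qpos"].round(2))
move_straight([x,y,.061],speed=.08)
w0=get_obs()["wrist_force"]; set_gripper(0,40)
o=get_obs(); print(o["time"],o["tcp_pos"],o["finger_gap"],o["grasp_force"],w0,o["wrist_force"])
move_straight([x,y,.15],speed=.1)
o=get_obs(); print(o["time"],o["tcp_pos"],o["finger_gap"],o["grasp_force"],o["wrist_force"],o["qpos"].round(2))
save("wrist","w3.png")
E
```

```text
10.175 [0.61437888 0.21867956 0.1504367 ] [-0.4   0.72  0.02  1.59 -0.02  0.84  1.13]
11.8 [0.61478248 0.21879257 0.06152917] 0.34740388314661447 42.0388001203537 [ 0.00463675 -0.76426483  0.35058951] [-0.43427077 -0.69668201  2.19691184]
12.8417 [0.61388073 0.21860204 0.1492241 ] 0.3485851066310281 41.54313147068024 [-0.1006006   0.02098337 -1.06400362] [-0.4   0.72  0.02  1.59 -0.02  0.83  1.13]
```

View pics/w3.png

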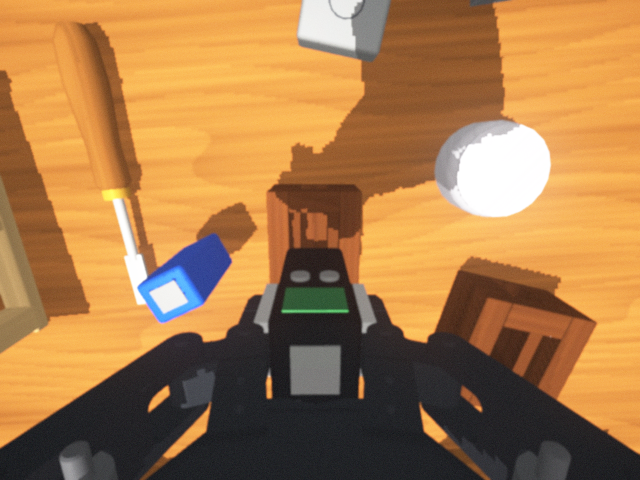

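The meter is held upright between the pads, centred at (315,330), and clear of the holder. Now the reference block.

```bash
python3 - <<'E'
from h import *
Y=np.pi-.07; x,y=.4515,.2515
move_straight([x,y,.12],speed=.2,rotation=quat(Y)); pause(.3)
w0=get_obs()["wrist_force"]
hit=move_straight([x,y,.071],speed=.015,f_stop=2.2)
o=get_obs(); print(hit,o["time"],o["tcp_pos"],o["wrist_force"]-w0)
pause(.2); o=get_obs(); z=o["tcp_pos"][2]; f=o["wrist_force"][2]-w0[2]; print(z,f)
if 1<f<3.0:
    move_straight([x,y,z-(3.2-f)/450],speed=.01)
pause(1.2); o=get_obs(); print(o["time"],o["tcp_pos"],o["wrist_force"]-w0,o["qpos"].round(2),R.from_quat(o["tool_rot"],scalar_first=True).as_matrix()[:,2])
E
```

```text
True 16.9167 [0.45150916 0.25148312 0.07330498] [ 1.68091293 -0.11540376  2.63872875]
0.07313543423044797 3.5473269430752525
18.3167 [0.45075963 0.25101414 0.07292731] [2.08861217 0.37083066 3.75268123] [-0.58  0.69  0.02  2.02 -0.04  0.44  0.97] [-0.00174262 -0.00108809 -0.99999789]
```

```bash
python3 - <<'E'
from h import *
move_straight([.4515,.2515,.2],speed=.15)
M=np.array([.584,-.1252,.0845]); n=np.array([-np.sin(.35),0,np.cos(.35)]); Q=quat(np.pi,-.35)
print(R.from_quat(Q,scalar_first=True).as_matrix().round(2))
for h in(.07,.03,-.005): print(h,None if (q:=solve_ik(M+n*(.0515+h),Q)) is None else q.round(3))
print(get_obs()["time"],get_obs()["qpos"].round(2))
E
```

```text
[[-0.94  0.    0.34]
 [ 0.    1.   -0.  ]
 [-0.34  0.   -0.94]]
0.07 [ 0.325  0.424 -0.137  2.133 -0.063  0.246  1.839]
0.03 [ 0.581  0.548 -0.517  2.129  0.877  0.262  0.921]
-0.005 [ 0.569  0.625 -0.52   2.125  1.169  0.252  0.641]
19.3167 [-0.59  0.48  0.04  1.92 -0.03  0.74  0.97]
```

```bash
python3 - <<'E'
from h import *
M=np.array([.584,-.1252,.0845]); n=np.array([-np.sin(.35),0,np.cos(.35)]); Q=quat(np.pi,-.35)
q0=get_obs()["qpos"]; q1=np.array([.86,.58,-1.01,2.12,1.41,.6,.45]); 
for s in(.25,.5,.75,1):
    movej(q0+s*(q1-q0)); o=get_obs(); print(o["time"],o["tcp_pos"].round(3),R.from_quat(o["tool_rot"],scalar_first=True).as_matrix()[:,2].round(2))
    if o["tcp_pos"][2]<.165: print("low"); break
for h in(.07,.03,-.005): print(h,None if (q:=solve_ik(M+n*(.0515+h),Q)) is None else q.round(3))
E
```

```text
19.9 [0.491 0.127 0.177] [ 0.04 -0.1  -0.99]
20.4167 [0.527 0.023 0.173] [ 0.13 -0.14 -0.98]
20.9167 [ 0.56  -0.068  0.187] [ 0.28 -0.14 -0.95]
21.4167 [ 0.587 -0.148  0.229] [ 0.46 -0.14 -0.88]
0.07 [ 0.94   0.628 -1.07   2.118  1.116  0.584  0.701]
0.03 [ 0.881  0.705 -1.016  2.122  1.276  0.574  0.564]
-0.005 [ 0.836  0.77  -0.969  2.118  1.406  0.568  0.456]
```

Every joint now has a good margin. I go to the hover pose and take one look at the ring.

```bash
python3 - <<'E'
from h import *
M=np.array([.584,-.1252,.0845]); n=np.array([-np.sin(.35),0,np.cos(.35)]); Q=quat(np.pi,-.35)
goto(M+n*(.0515+.07),Q)
o=get_obs(); print(o["time"],o["tcp_pos"]-(M+n*.1215),o["grasp_force"])
c=calibration("wrist"); print(proj(c,M))
save("wrist","w4.png")
for d in search_frame("wrist","mark"): print(np.round(d["location"],4),proj(c,d["location"]).round(),d["confidence"])
np.savez("c4.npz",**{k:c[k] for k in c})
save("top","t4.png",(240,140,440,290),4)
for d in search_frame("top","mark"): print(np.round(d["location"],4),proj(calibration("top"),d["location"]).round(),d["confidence"])
E
```

```text
21.8 [0.00123494 0.00161295 0.00033077] 41.62023603916168
[311.26540777 230.05057414]
[ 0.5814 -0.1272  0.0852] [309. 228.] 0.63
```

View pics/w4.png

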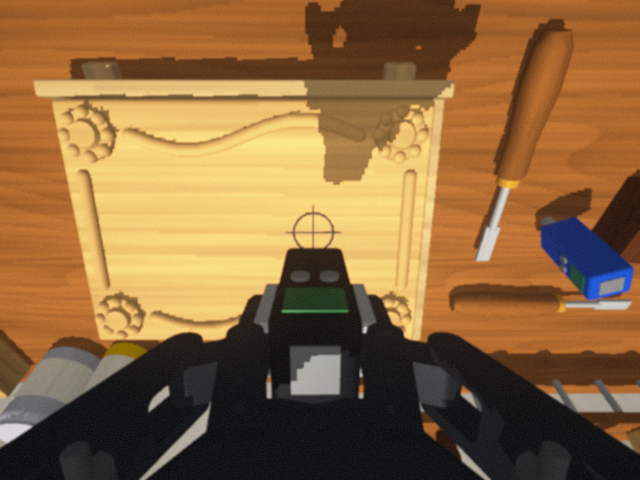

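The ring's centre is at (313,232), against (311,230) predicted, so within about 1.5 mm. The panel's low edge is level in the image, so the yaw is square. Now I press along the normal, with force averaging.

```bash
cat >> h.py <<'E'
n=np.array([-np.sin(.35),0,np.cos(.35)]); Q=quat(np.pi,-.35)
def favg(k=15):
    a=[]
    for _ in range(k):
        pause(.02); o=get_obs(); a.append(np.r_[o["wrist_force"],o["tcp_pos"]])
    return np.mean(a,0),np.std(a,0)
E
python3 - <<'E'
from h import *
c=dict(np.load("c4.npz")); M=at_z(c,(313,232),.0845); print(M)
M=np.array([(M[0]+.584)/2,(M[1]-.1252)/2,.0845])
P=lambda h:M+n*(.0515+h)
move_straight(P(.012),Q,speed=.06); pause(.3)
(b,s)=favg(); print("base",b[:3],s[:3],"h",(b[3:]-M)@n-.0515)
hit=move_straight(P(-.004),Q,speed=.012,f_stop=1.3)
h=(get_obs()["tcp_pos"]-M)@n-.0515; print(hit,h,get_obs()["time"])
for k in range(4):
    a,s=favg(); d=a[:3]-b[:3]; hh=(a[3:]-M)@n-.0515
    print(k,"f",(d@n).round(2),d.round(2),"h",hh.round(5))
    if d@n>2.7: break
    h-=.001; move_straight(P(h),Q,speed=.01)
o=get_obs(); print(o["time"],o["tcp_pos"],o["grasp_force"],R.from_quat(o["tool_rot"],scalar_first=True).as_matrix()[:,2],(o["tcp_pos"]-M).round(4))
E
```

```text
[ 0.58591908 -0.12380463  0.0845    ]
base [-0.08256295  0.1213848  -1.96319065] [0.57965254 0.43214016 0.35518492] h 0.012089566067566095
True -0.0012936193322703252 24.6667
0 f 1.87 [ 0.42 -0.    2.14] h -0.00137
1 f 2.37 [-1.88 -0.01  1.84] h -0.0024
2 f 2.81 [-2.13 -0.33  2.21] h -0.0033
25.9833 [ 0.56837019 -0.12461346  0.12975524] 41.87608480453491 [ 3.42779271e-01 -2.26409524e-04 -9.39415946e-01] [-0.0166 -0.0001  0.0453]
```

```bash
python3 - <<'E'
from h import *
p=get_obs()["tcp_pos"]; move_straight(p-n*.0009,Q,speed=.01)
a,s=favg(25); print("f",(a[:3]-[-.083,.121,-1.963])@n,get_obs()["time"],get_obs()["finger_gap"])
save("scene","s5.png",(220,190,420,340),4)
E
```

```text
f 3.2614206445899714 26.65 0.3491178037572332
```

View pics/s5.png

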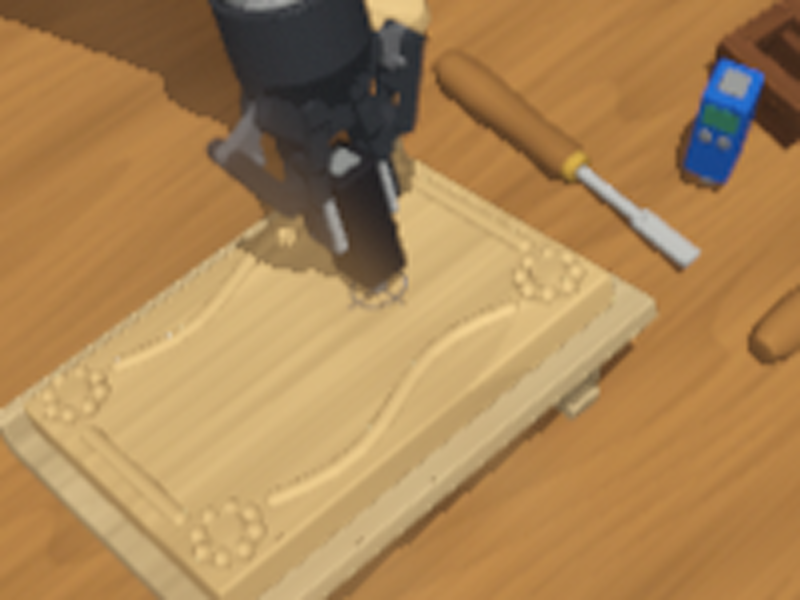

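The scene crop shows the meter standing over the ring, with the ring's edge visible round (380,290) beneath it. The measured push is 3.26 N, which is half way in, so I hand in.

```bash
python3 -c "
from cell import *
print(hand_in())"
```

```text
the job is handed in; nothing more can be done
None
```

I handed the job in with the gripper still holding the black meter square in the pencilled ring at about 3.3 N (foot about half way in), after pressing it upright on the reference block for about 1.4 s at roughly 3.7 N; the robot clock read 26.7 s of the 54 s allowed.

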